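# Hold the waste-alcohol safety can open for pouring

## Robot

A 6-joint arm with a two-finger parallel gripper is mounted at the origin on the work surface. World frame = base frame: x ahead of the robot, y to its left, z up, the work surface at z = 0. Lengths are in m, angles in rad, forces in N, time in s.
With the tool pointing down it reaches from about 0.225 to 0.875 m from the base axis. Payload 3.4 kg.
Tool frame: the origin (TCP) lies on the centre line of the jaws, within the pads' length; the fingertips stand 11 mm ahead of it and the grasp point (between the pads) lies 8 mm behind it; z points along the fingers, y is the line along which they close (so a half turn about z gives the same grasp; the last joint's range is limited). The gripper opens to 85 mm and grips with 20 to 120 N. Pads are 22 mm wide; open, the fingers measure 114 mm over their backs; the gripper's body (76 mm by 85 mm) begins 54 mm behind the grasp point. The pads swing forward as they close: fully open they stand 13 mm farther back than shut.
Start: joints at [-1.435, 0.276, 1.505, -0, 1.361, -0.121], TCP at [0.146, -0.556, 0.242] pointing down, gripper open.
Joint ranges: [-2.89, 2.89], [-0.75, 2.08], [0.22, 2.7], [-1.18, 4.32], [0.11, 2.71], [-2.7, 2.7]. Speed limits (rad/s): [2.57, 2.57, 3.14, 3.14, 3.14, 3.14].

## Interface

Orientations are given as a unit quaternion [w, x, y, z].
In Python, from rig import manip, eyes, job gives the robot as it stands.
- The arm moves only by the tool drive_tool, never from a script. Its argument "rows" is a list of rows, each a list of 3 entries, a list of its own where there are three numbers: the turn, a rotation vector about the world's x, y, z in rad, then the shift along the world's x, y, z in cm, then the finger opening in cm, from 0 to 8.54. A call has 1 to 8 rows; each row shifts and turns the commanded pose from where the row before left it; what a row does not reach is not made up. A row lasts 1/8 s, in which the tool goes at most 62.5 mm and 10.7 degrees, less where a joint would pass 70% of its speed; a pose out of reach is approached as far as the arm can. A call is refused whole if a number of a shift passes 6.25 or a number of a turn 0.188, either way. A call with a gripper value outside its range is refused whole. The fingers move at their own pace and stop on an object; "force" is the grip in N (left out, the last holds). Time passes only in rows, so rows that do not move let the fingers close. It gives the time, the measured TCP pose, the force, the opening and the grip force at its end, in the units of the state.
- manip.get_state(): the state, without advancing time (a new reading comes with each control period).
- eyes.get_image(name): name is "scene" or "side" or "wrist"; returns the picture (420x560x3 uint8, red, green, blue); there is no depth.
- eyes.get_calibration(name): a dict with "camera_matrix" (3x3 intrinsics, pixels), "k1" (the pictures are not rectified: a ray, as slopes to the right and down, at radius r is drawn at 1 + k1 r^2 times it, then the intrinsics apply), "view" (4x4, takes a point from world to camera coordinates). Camera axes: x right, y up, looking along -z (the intrinsics and any distortion apply to the point x, -y, -z); pixel columns grow to the right and rows downward; lengths in m; the calibration is good to about 2 mm. A picture is of the moment at which its call begins: read the wrist's pose just before it. get_calibration takes no time and is no camera call; for the wrist camera it gives the pose at the moment of the call.
- job.sign_off(): hands the job in; it is judged then, once.
The state is a dict: "clock": time; "qpos": joint angles; "qd": joint speeds; "effort": joint torques, N m; "position": TCP position; "ee_rot": TCP orientation; "contact_force": force on the tool from outside, world axes, zero at the start; "moment": the same for the moment, N m; "width": finger opening in m; "gripper_force": force on a finger pad.
Only numpy, scipy, OpenCV 4.12 (cv2) and the standard library are available. Lean on these libraries where they do the work, as an engineer would, in place of code of your own. Each camera call takes 0.05 s, during which the arm holds its last target. There are 200 camera calls.

## Task

A student is about to pour waste alcohol into the steel safety can, but its carrying handle has been left leaning over the thumb lever. Push the handle right over to the cap's side, as far down as it goes, then press the thumb lever all the way down with the fingertips so that the heavy sprung cap stands wide open, and finish while still holding the lever down. This is all pushing and pressing: lift nothing, keep the can standing where it is, and leave the wash bottle, jar and dish alone.

Things in the scene. Friction and masses are not known exactly. Their poses are not given: they have to be found in the camera images.
- can: Stainless steel 2 litre safety can, 2.5 to 3.9 kg, loose on the bench: 154 mm across, wall 140 mm high, shoulder to 163 mm. Origin: centre of its underside, z up, x from thumb lever (-x side, roughly facing the robot) to cap (+x side). In its frame the lever's hinge pin runs along y at x -20, z 194 mm; the carrying handle turns about a line along y at x 0, z 126 mm; neck 56 mm wide at x +25, top z 190.
- cap_lever (a joint): Angle (rad) of the one-piece rocker (cap and thumb lever) about its hinge pin. 0: lever up, cap shut. Grows as the lever is pressed down and the cap rises; stop at 0.70: lever fully down, cap wide open. Spring and cap weight return it: 6 to 7 N on the thumb pad starts it, about 10 N holds it at the stop; let go, it snaps shut.
- lever_pad (a point): Centre of the upper face of the thumb pad, a steel plate 34 mm square at the lever's free end (lever 22 mm wide). In the can's frame, lever up: x -112, y 0, z 231 mm, sloping 18 degrees up outwards; lever fully down: x -115, z 163 mm, sloping 22 degrees down outwards. It moves on an arc of 100 mm radius about the hinge pin.
- cap_top (a point): Centre of the top of the round steel cap, 66 mm across and 20 mm thick, at the short end of the rocker, 45 mm beyond the hinge pin. Cap shut: x +25, y 0, z 210 mm in the can's frame.
- handle (a joint): Angle (rad) of the swinging carrying handle about its pivot line. 0: straight up over the can; negative: leaning over the thumb lever (stop at -0.70, just above the thumb pad); positive: down towards the cap's side (stop at +1.0). Stiff: it stays where it is left; 1 to 2 N at the grip moves it.
- handle_grip (a point): Middle of the handle's crossbar, 158 mm from its pivot line. The crossbar runs along the can's y axis between two side legs at y +90 and -90 mm: steel rod 8 mm thick with a black plastic sleeve 17 mm thick over the middle 100 mm. Pushed at y +45 or -45 mm, a finger reaching 20 mm below the crossbar passes beside the lever and above the cap.
- wash_bottle: Bystander: white plastic wash bottle with a bent nozzle, 68 mm across, 190 mm high. Origin: centre of its underside.
- jar: Bystander: glass specimen jar with a steel lid, 56 mm across, 75 mm high. Origin: centre of its underside.
- dish: Bystander: clear lidded culture dish, 94 mm across, 18 mm high. Origin: centre of its underside.

How it is judged:
On the way, in this order (a step that is already met when the one before it is completed fails the run):
1. the carrying handle lies down on the cap's side (value of joint handle above 0.7 rad), for 0.2 s.
2. the thumb lever is pressed down and the cap stands wide open (value of joint cap_lever above 0.55 rad), for 0.3 s.
At the end, for the whole second after the job is handed in: The program has ended with the fingers still pressing on the thumb pad (more than 2 N): the lever is down with the cap open by more than 0.55 of its 0.70 rad, the carrying handle lies on the cap's side beyond 0.7 rad, and the can stands upright (within 0.08 rad) within 40 mm of where it was (value of joint handle above 0.7 rad and value of joint cap_lever above 0.55 rad and contact force between the fingers and can above 2 N and distance between the grasp point and lever_pad below 0.07 m and angle between can's own z axis and vertical below 0.08 rad and distance of can from where it was at the start of the episode below 0.04 m); the arm keeps its last pose, push and grip.
It fails at once if the can is lifted off the bench (height (world z) of can above 0.012 m).
It fails at once if the can is tipped (angle between can's own z axis and vertical above 0.15 rad).
It fails at once if the can is shoved away (distance of can from where it was at the start of the episode above 0.05 m).
It fails at once if the wash bottle, jar or dish is moved or knocked over (distance of any of wash_bottle, jar, dish from where it was at the start of the episode above 0.03 m or angle between any of wash_bottle, jar's own z axis and vertical above 0.35 rad).
It also fails if it takes over 43 s, if anything falls off the work surface, if the arm or the gripper's body presses on something with over 40 N, if the wrist force passes 120 N, or if a joint passes its speed limit or range.

## Working session

There is one attempt and no reset: what is moved stays moved. The work goes in short steps, Python scripts to look and compute and a tool call to move; the robot and the scene stay as the last step left them, time stands still between calls to the robot, and variables do not carry over. Pictures are saved under pics/ and viewed, at most 10 in all, crops included, and the job is handed in when it is done.

Besides the shell and the picture viewer there is one more tool, called after "Request:" by a JSON object that holds its "fn" and its "kwargs". drive_tool: Moves the arm, as the interface text tells. Its arguments: {"type":"object","properties":{"rows":{"type":"array"},"force":{"type":"number"}},"required":["rows"]}

```bash
mkdir -p pics; cat > h.py <<'E'
import numpy as np, cv2
from rig import manip, eyes, job
def cal(n):
    c=eyes.get_calibration(n); return np.array(c["camera_matrix"]),c["k1"],np.array(c["view"])
def proj(c,P):
    K,k1,V=c; P=np.atleast_2d(P); q=(V[:3,:3]@P.T).T+V[:3,3]
    s=np.c_[q[:,0]/-q[:,2],-q[:,1]/-q[:,2]]; s*=1+k1*(s**2).sum(1,keepdims=True)
    return s@K[:2,:2].T+K[:2,2]
def ray(c,uv):
    K,k1,V=c; d=np.linalg.solve(K[:2,:2],np.array(uv,float)-K[:2,2]); s=d.copy()
    for _ in range(20): s=d/(1+k1*(s@s))
    R=V[:3,:3]; return -R.T@V[:3,3], R.T@np.array([s[0],-s[1],-1])
def onz(c,uv,z):
    o,d=ray(c,uv); return o+d*(z-o[2])/d[2]
def tri(c1,u1,c2,u2):
    o1,d1=ray(c1,u1);o2,d2=ray(c2,u2)
    t=np.linalg.lstsq(np.c_[d1,-d2],o2-o1,rcond=None)[0]
    a=o1+t[0]*d1;b=o2+t[1]*d2; return (a+b)/2,np.linalg.norm(a-b)
def snap(n,f): im=eyes.get_image(n); cv2.imwrite(f,im[:,:,::-1]); return im
E
python3 - <<'E'
from h import *
for n in("scene","side"):
    snap(n,f"pics/{n}0.png"); c=cal(n); o=-c[2][:3,:3].T@c[2][:3,3]; print(n,o.round(3))
print(manip.get_state())
E
```

```text
scene [ 0.935 -0.473  0.876]
side [0.571 0.735 1.041]
{'clock': 0.1, 'qpos': array([-1.43498597e+00,  2.76544779e-01,  1.50602622e+00, -7.49291995e-06,
        1.36070674e+00, -1.20986092e-01]), 'qd': array([ 0.00028993, -0.00198335, -0.00346346,  0.00139621, -0.00047291,
       -0.0011723 ]), 'effort': array([ 1.23607380e-03, -4.17699766e+01, -2.46406156e+01, -3.01962755e-04,
        5.71888435e-03,  8.66695302e-06]), 'position': array([ 0.14597723, -0.55568244,  0.24151093]), 'ee_rot': array([-8.42491342e-04,  9.91767814e-01,  1.28046451e-01, -9.90829716e-06]), 'contact_force': array([-0.50424739, -0.28291316,  0.93852324]), 'moment': array([ 0.04498105,  0.01784097, -0.02551661]), 'gripper_force': 0.0, 'width': 0.08511752070354389}
```

View pics/scene0.png

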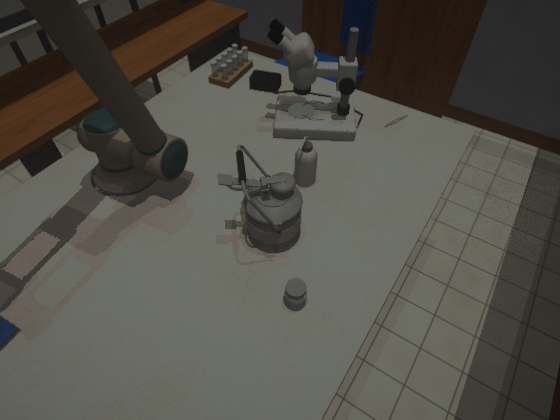

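View pics/side0.png

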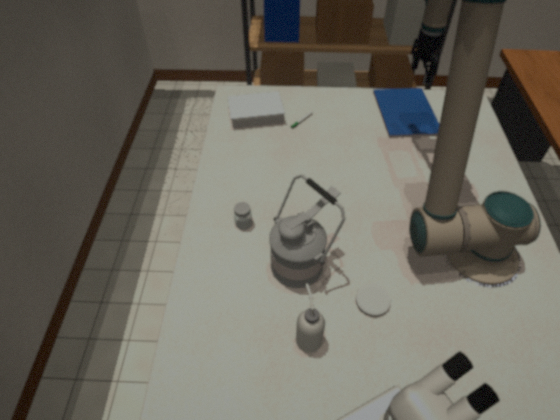

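The scene view shows the can at about (272,215), the black sleeve at about (241,167), the pad at (227,180), the bottle at (306,165) and the jar at (295,292). In the side view the can is at (298,250), the sleeve at (321,190), the pad at (333,193), the jar at (243,214), the bottle at (311,328) and the dish at (373,300). Next I'll take an enlarged crop.

```bash
python3 - <<'E'
import cv2,numpy as np
a=cv2.imread('pics/scene0.png')[135:255,210:320]; b=cv2.imread('pics/side0.png')[165:295,255:365]
f=lambda i:np.clip(cv2.resize(i,(400,int(i.shape[0]*400/110)),interpolation=cv2.INTER_CUBIC)*1.6,0,255).astype(np.uint8)
A,B=f(a),f(b); H=max(len(A),len(B)); o=np.zeros((H,800,3),np.uint8); o[:len(A),:400]=A;o[:len(B),400:]=B
cv2.imwrite('pics/crop.png',o)
for n,y0,y1,x0,x1 in(('scene',140,195,225,260),('side',170,215,295,345)):
    g=cv2.imread(f'pics/{n}0.png')[y0:y1,x0:x1].max(2); m=(g<45).astype(np.uint8)
    k,l,s,c=cv2.connectedComponentsWithStats(m)
    for i in range(1,k):
        if s[i,4]>15:
            r=cv2.minAreaRect(np.argwhere(l==i)[:,::-1].astype(np.float32)); print(n,s[i,4],(c[i]+[x0,y0]).round(1),r[1:],(cv2.boxPoints(r)+[x0,y0]).round(1).tolist())
E
```

```text
scene 195 [240.7 166.2] ((32.41179656982422, 6.699644565582275), 84.80557250976562) [[236.1, 150.3], [242.8, 149.7], [245.7, 181.9], [239.0, 182.5]]
side 63 [321.5 191.6] ((32.01470184326172, 3.007441282272339), 39.09385681152344) [[307.3, 181.8], [309.2, 179.5], [334.1, 199.7], [332.2, 202.0]]
```

View pics/crop.png

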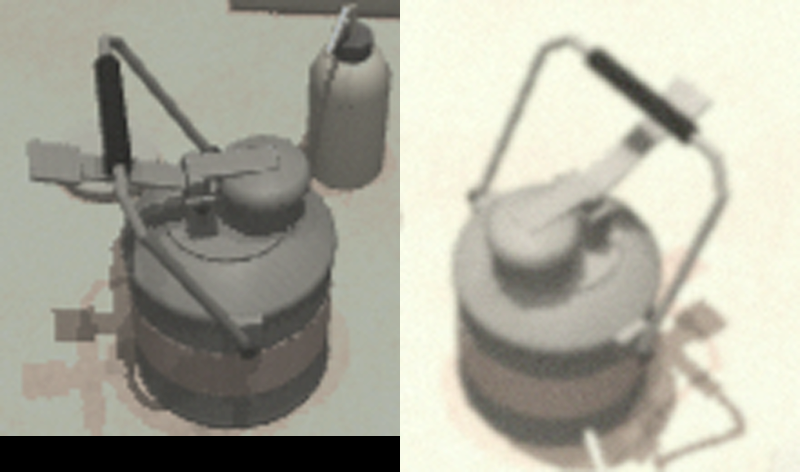

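The crop shows the handle leaning just short of the pad. In the scene view the sleeve ends are at about (238.9,150.7) and (242.5,181.2), and the pad centre is at (225,179). In the side view the sleeve ends are at (334.2,201.3) and (308.9,180.7), and the pad is at (334.2,191.7).

```bash
cat > g.py <<'E'
from h import *
s,d=cal("scene"),cal("side")
if __name__=="__main__":
    A,ea=tri(s,(238.9,150.7),d,(334.2,201.3)); B,eb=tri(s,(242.5,181.2),d,(308.9,180.7))
    P,ep=tri(s,(225.1,179),d,(334.2,191.7))
    for n,v,e in(("A",A,ea),("B",B,eb),("pad",P,ep)):print(n,v.round(4),round(e,4))
    print("len",np.linalg.norm(A-B),"mid",(A+B)/2)
    y=(A-B)[:2];y/=np.linalg.norm(y);x=np.array([y[1],-y[0]]);print("yaw",np.arctan2(x[1],x[0]))
    # cap top rim visible centre on plane z=.21
    for c,u in((s,(282.0,181.5)),(d,(291.5,225))): print("cap",onz(c,u,.21).round(4))
    print("grip-x", (((A+B)/2)[:2]-P[:2])@x)
    for n,c,u in(("jar",s,(295,285)),("jar",d,(243,208))): print(n,onz(c,u,.075).round(3))
    print("dish",onz(d,(373,299),.018).round(3)); print("bottle",onz(s,(307,181),0).round(3),onz(d,(311,345),.0).round(3))
    o=P[:2]+.112*x; print("can",o)
    import itertools
    Y=np.arctan2(x[1],x[0]); R=np.array([[x[0],-x[1]],[x[1],x[0]]])
    def W(p): p=np.array(p,float); return np.r_[o+R@p[:2],p[2]]
    pts=[W(p) for p in((-.112,0,.231),(.025,0,.21),(0,.09,.126),(0,-.09,.126))]+[W((.077*np.cos(t),.077*np.sin(t),z)) for t in np.arange(0,6.28,.2) for z in (0,.14)]
    out=[]
    for n,c,y0,x0,h in(('scene',s,135,210,120),('side',d,165,255,130)):
        im=cv2.resize(cv2.imread(f'pics/{n}0.png')[y0:y0+h,x0:x0+110],(400,int(h*400/110)))
        for u in proj(c,pts): cv2.circle(im,tuple(int(v) for v in (u-[x0,y0]+.5)*3.636),2,(0,255,0),-1)
        out.append(cv2.copyMakeBorder(im,0,480-len(im),0,0,cv2.BORDER_CONSTANT))
    cv2.imwrite('pics/ov.png',np.hstack(out))
E
python3 g.py
```

```text
A [0.4667 0.0487 0.2718] 0.0035
B [ 0.5292 -0.0233  0.2656] 0.001
pad [ 0.4648 -0.016   0.2326] 0.0069
len 0.095506064497455 mid [0.4979495  0.01266961 0.26867296]
yaw 0.7146232269332478
cap [0.5741 0.0698 0.21  ]
cap [0.5701 0.0774 0.21  ]
grip-x 0.043829091517653074
jar [ 0.714 -0.087  0.075]
jar [ 0.716 -0.09   0.075]
dish [0.346 0.172 0.018]
bottle [0.526 0.287 0.   ] [0.513 0.298 0.   ]
can [0.54936616 0.05743135]
```

View pics/ov.png

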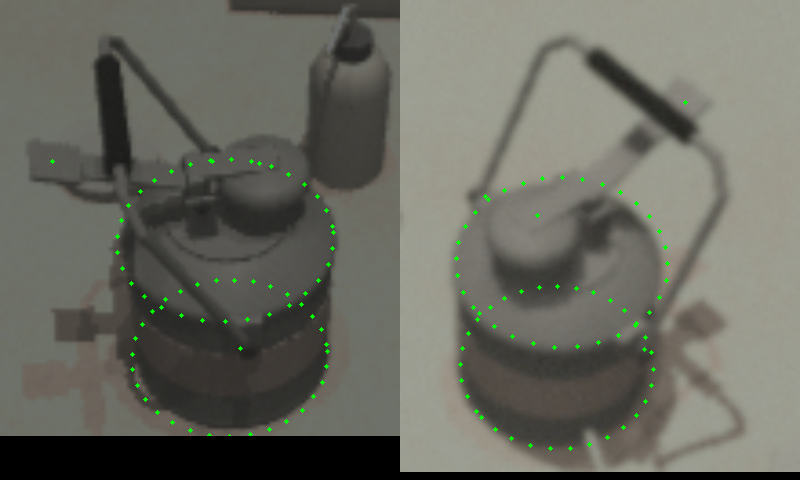

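Request:
{"fn": "drive_tool", "kwargs": {"rows": [[[0, 0, 0.153], [3.4, 5, 0.6], 0], [[0, 0, 0.153], [3.4, 5, 0.6], 0], [[0, 0, 0.152], [3.4, 5, 0.6], 0], [[0, 0, 0], [3.4, 5, 0.6], 0], [[0, 0, 0], [3.4, 5, 0.6], 0], [[0, 0, 0], [3.4, 5, 0.6], 0], [[0, 0, 0], [3.4, 5, 0.6], 0], [[0, 0, 0], [3.4, 5, 0.6], 0]]}}

```text
clock: 1.1
position: [0.4187, -0.1544, 0.2904]
ee_rot: [0.0, 0.937, 0.35, 0.0]
contact_force: [0.7, -1.7, -0.2]
width: 0.0002
gripper_force: 0.0
```

Request:
{"fn": "drive_tool", "kwargs": {"rows": [[[0, 0, 0], [3.5, 4.9, 0], 0], [[0, 0, 0], [3.4, 4.9, 0], 0], [[0, 0, 0], [0, 0, -2.4], 0], [[0, 0, 0], [0, 0, 0], 0]]}}

```text
clock: 1.6
position: [0.4857, -0.057, 0.2644]
ee_rot: [-0.001, 0.936, 0.351, -0.002]
contact_force: [-0.1, -1.0, 0.4]
width: -0.0003
gripper_force: 0.0
```

```bash
cat > v.py <<'E'
import sys; from h import *
st=manip.get_state(); print(st["position"].round(4),st["contact_force"].round(1),st["clock"])
a=snap("scene","pics/a.png")[130:260,190:320];b=snap("side","pics/b.png")[160:290,240:370]
f=lambda i:cv2.convertScaleAbs(cv2.resize(i,(400,400),interpolation=cv2.INTER_CUBIC),alpha=1.7)
cv2.imwrite(sys.argv[1],np.hstack([f(a),f(b)])[:,:,::-1])
E
python3 v.py pics/v1.png
```

```text
[ 0.4857 -0.057   0.2644] [-0.1 -1.   0.4] 1.6
```

View pics/v1.png

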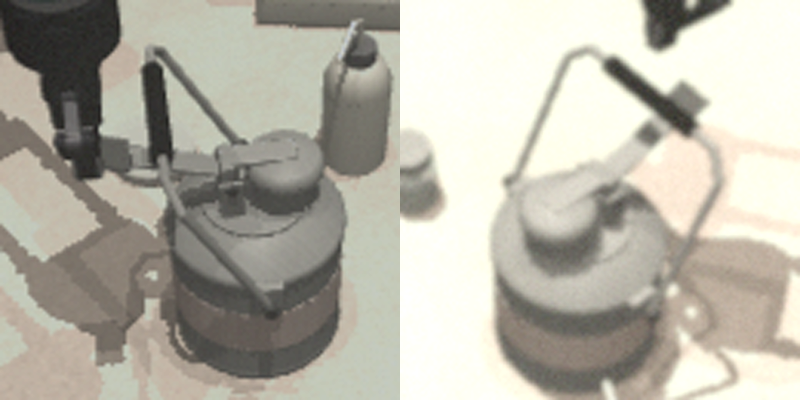

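The finger is on the lever side of the crossbar. Its tip is at about (218,186) in the scene view and (325,175) in the side view. I'll compare that with the projection.

```bash
python3 - <<'E'
from g import *
p=[(.4857,-.057,z) for z in(.2644,.2534,.243)]
print(proj(s,p).round(1).tolist(),proj(d,p).round(1).tolist(),tri(s,(218,186),d,(325,175)))
# plan: handle angle -> TCP target world
o=np.array([.5494,.0574]);xh=np.array([.755,.655]);yh=np.array([-.655,.755])
for a in np.arange(-.445,1.06,.15):
    x=.158*np.sin(a)-.0195; z=.126+.158*np.cos(a)-.02+.011
    print(round(a,2),(100*np.r_[o+xh*x-yh*.045,z]).round(1))
E
```

```text
[[217.8, 182.9], [218.4, 186.3], [219.0, 189.4]] [[325.4, 172.2], [325.0, 175.2], [324.7, 178.0]] (array([ 0.48547639, -0.0573647 ,  0.25417472]), np.float64(0.0009056446951243525))
-0.44 [51.3 -3.4 26. ]
-0.3 [52.9 -1.9 26.8]
-0.15 [54.7 -0.4 27.3]
0.0 [56.5  1.1 27.5]
0.15 [58.3  2.7 27.3]
0.3 [60.   4.2 26.8]
0.45 [61.7  5.6 25.9]
0.6 [63.2  7.  24.7]
0.75 [64.6  8.2 23.2]
0.9 [65.8  9.2 21.5]
1.05 [66.8 10.1 19.5]
```

Request:
{"fn": "drive_tool", "kwargs": {"rows": [[[0, 0, 0], [1.4, 1.2, -0.2], 0], [[0, 0, 0], [1.3, 1.1, -0.2], 0], [[0, 0, 0], [1.6, 1.5, 0.8], 0], [[0, 0, 0], [1.8, 1.5, 0.5], 0], [[0, 0, 0], [1.8, 1.5, 0.2], 0], [[0, 0, 0], [1.8, 1.6, -0.2], 0], [[0, 0, 0], [1.7, 1.5, -0.5], 0], [[0, 0, 0], [1.7, 1.4, -0.9], 0]]}}

```text
clock: 2.7
position: [0.6193, 0.056, 0.2608]
ee_rot: [0.0, 0.937, 0.35, 0.0]
contact_force: [-1.2, -0.7, 0.3]
width: 0.0001
gripper_force: 0.3
```

```bash
python3 v.py pics/v2.png
```

```text
[0.6193 0.056  0.2608] [-1.2 -0.7  0.3] 2.7
```

View pics/v2.png

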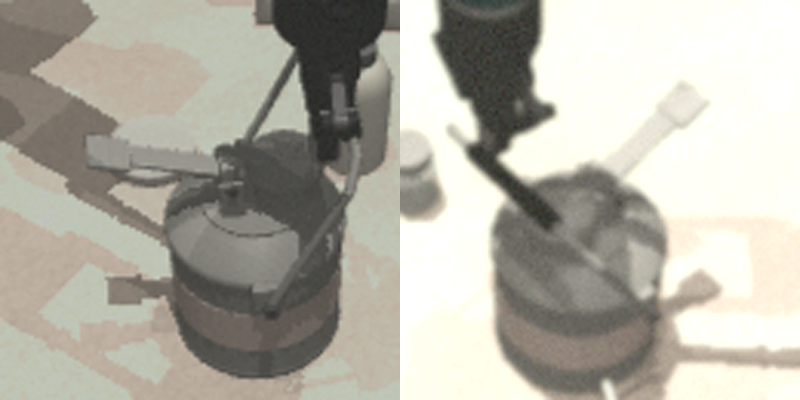

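The crossbar is following: the sleeve is now on the cap side at about (510,185) in the right crop. I'll continue along the arc to the stop.

Request:
{"fn": "drive_tool", "kwargs": {"rows": [[[0, 0, 0], [1.4, 1.3, -1.3], 0], [[0, 0, 0], [1.4, 1.2, -1.5], 0], [[0, 0, 0], [0.6, 0.5, -0.9], 0], [[0, 0, 0], [0.6, 0.5, -0.9], 0], [[0, 0, 0], [0.5, 0.4, -0.9], 0], [[0, 0, 0], [0.3, 0.3, -0.5], 0], [[0, 0, 0], [0, 0, 0], 0]]}}

```text
clock: 3.68
position: [0.666, 0.0969, 0.2009]
ee_rot: [-0.0, 0.937, 0.35, -0.0]
contact_force: [-0.3, 0.1, -0.2]
width: 0.0001
gripper_force: 0.0
```

```bash
python3 v.py pics/v3.png
```

```text
[0.666  0.0969 0.2009] [-0.3  0.1 -0.2] 3.675
```

View pics/v3.png

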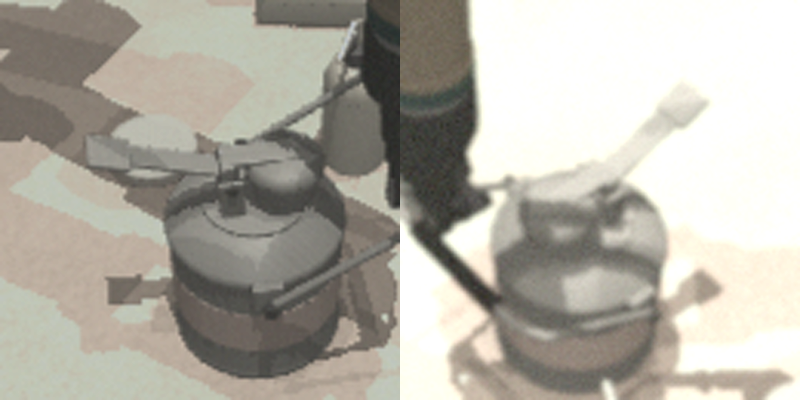

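Request:
{"fn": "drive_tool", "kwargs": {"rows": [[[0, 0, 0], [0.3, 0.3, -0.3], 0], [[0, 0, 0], [0.3, 0.2, -0.3], 0], [[0, 0, 0], [0, 0, 0], 0]]}}

```text
clock: 4.15
position: [0.6695, 0.1, 0.1958]
ee_rot: [0.001, 0.937, 0.35, -0.003]
contact_force: [-8.1, -4.3, 5.0]
width: -0.0002
gripper_force: 4.7
```

The 9 N reaction shows the handle is on its stop. Now I'll back off, rise and go over to the pad.

Request:
{"fn": "drive_tool", "kwargs": {"rows": [[[0, 0, 0], [-0.6, -0.5, 0.3], 0], [[0, 0, 0], [0, 0, 5.5], 0], [[0, 0, 0], [0, 0, 5.5], 0], [[0, 0, 0], [-5, -2.8, 0], 0], [[0, 0, 0], [-5, -2.8, 0], 0], [[0, 0, 0], [-5, -2.8, 0], 0], [[0, 0, 0], [-5, -2.9, 0], 0], [[0, 0, 0], [0, 0, -4], 0]]}}

```text
clock: 5.15
position: [0.4655, -0.0176, 0.2716]
ee_rot: [0.003, 0.937, 0.349, 0.004]
contact_force: [1.4, 1.2, -0.6]
width: -0.0003
gripper_force: 0.0
```

```bash
python3 v.py pics/v4.png
```

```text
[ 0.4655 -0.0176  0.2716] [ 1.4  1.2 -0.6] 5.15
```

View pics/v4.png

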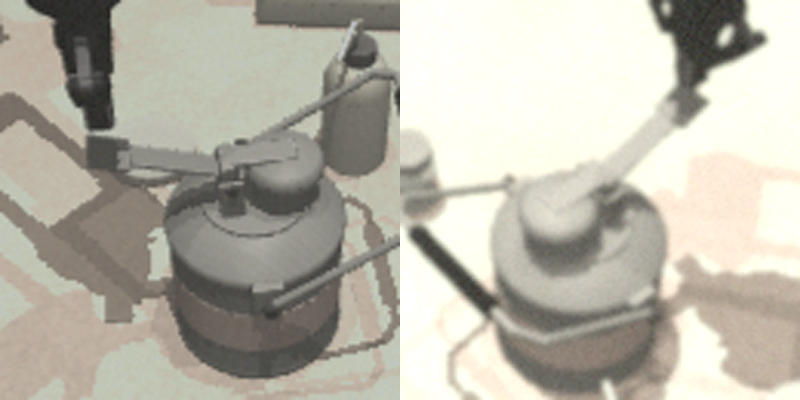

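The fingertips are over the pad and the handle stays down. Now pressing.

Request:
{"fn": "drive_tool", "kwargs": {"rows": [[[0, 0, 0], [-0.2, -0.2, -1.5], 0], [[0, 0, 0], [0, 0, -1.2], 0], [[0, 0, 0], [0, 0, -1], 0], [[0, 0, 0], [0, 0, -1], 0], [[0, 0, 0], [0, 0, -1], 0], [[0, 0, 0], [0, 0, -1], 0], [[0, 0, 0], [0, 0, -1], 0], [[0, 0, 0], [0, 0, -0.7], 0]]}}

```text
clock: 6.25
position: [0.4655, -0.0183, 0.1854]
ee_rot: [0.001, 0.937, 0.35, 0.001]
contact_force: [-0.8, 0.4, 10.6]
width: 0.0001
gripper_force: 4.9
```

Request:
{"fn": "drive_tool", "kwargs": {"rows": [[[0, 0, 0], [0, 0, -0.3], 0], [[0, 0, 0], [0, 0, -0.3], 0], [[0, 0, 0], [0, 0, 0], 0]]}}

```text
clock: 6.62
position: [0.4665, -0.0174, 0.18]
ee_rot: [0.0, 0.937, 0.35, 0.002]
contact_force: [-0.4, 2.3, 10.6]
width: 0.0002
gripper_force: 4.8
```

Request:
{"fn": "drive_tool", "kwargs": {"rows": [[[0, 0, 0], [0, 0, -0.3], 0], [[0, 0, 0], [0, 0, -0.2], 0], [[0, 0, 0], [0, 0, 0], 0]]}}

```text
clock: 7.0
position: [0.4671, -0.0171, 0.1767]
ee_rot: [0.001, 0.937, 0.35, 0.004]
contact_force: [-2.8, 3.0, 20.2]
width: 0.0003
gripper_force: 9.0
```

```bash
python3 v.py pics/v5.png
```

```text
[ 0.4671 -0.0171  0.1767] [-2.8  3.  20.2] 7.0
```

View pics/v5.png

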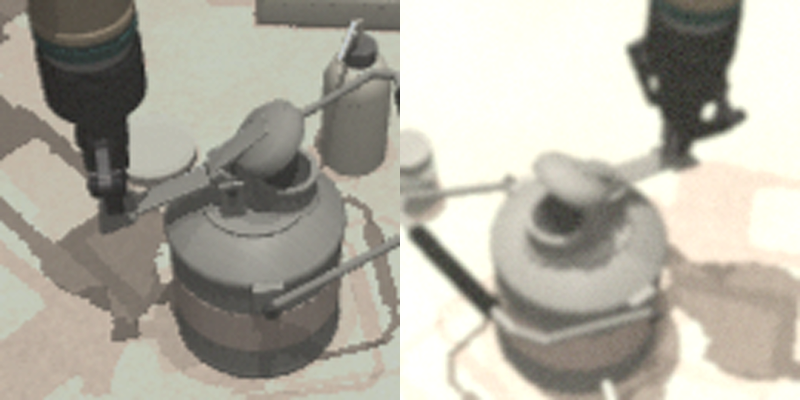

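The cap stands wide open, at about (275,135) in the left crop. The lever is on its stop (20 N), the handle is down and the can has not moved. I'll hold briefly, then hand in.

Request:
{"fn": "drive_tool", "kwargs": {"rows": [[[0, 0, 0], [0, 0, 0], 0], [[0, 0, 0], [0, 0, 0], 0], [[0, 0, 0], [0, 0, 0], 0], [[0, 0, 0], [0, 0, 0], 0]]}}

```text
clock: 7.6
position: [0.4671, -0.0171, 0.1768]
ee_rot: [0.001, 0.937, 0.35, 0.004]
contact_force: [-2.1, 3.9, 19.5]
width: -0.0002
gripper_force: 9.0
```

```bash
python3 -c "
from rig import manip,job
s=manip.get_state();print(s['position'],s['contact_force'])
if s['contact_force'][2]>10: print(job.sign_off())"
```

```text
[ 0.46709309 -0.01708819  0.17676372] [-2.14137973  3.8748391  19.45784492]
the job is handed in; nothing more can be done
None
```

I pushed the handle down to its stop on the cap's side, pressed the thumb lever to its stop with the cap wide open, and handed in at about 7.6 s while still pressing with about 19 N; no verdict was returned.

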